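Slide a spoiled blank off the bench edge into the scrap tin

ROBOT

A 6-joint arm with a two-finger parallel gripper is mounted at the origin on the work surface. World frame = base frame: x ahead of the robot, y to its left, z up, the work surface at z = 0. Lengths are in m, angles in rad, forces in N, time in s.
With the tool pointing down it reaches from about 0.375 to 0.9 m from the base axis. Payload 3.1 kg.
Tool frame: the origin (TCP) lies at the very end of the fingers, on their centre line; the grasp point (between the pads) lies 19 mm behind it; z points along the fingers, y is the line along which they close (so a half turn about z gives the same grasp; the last joint's range is limited). The gripper opens to 87 mm and grips with 3 to 60 N. Pads are 19 mm wide; open, the fingers measure 117 mm over their backs; the gripper's body (75 mm by 190 mm) begins 51 mm behind the grasp point.
Start: joints at [-1.367, 0.527, 1.433, -0, 1.181, -0.178], TCP at [0.233, -0.58, 0.223] pointing down, gripper open.
Joint ranges: [-3.08, 3.08], [-0.75, 2.2], [0.22, 2.44], [-1.43, 4.57], [0, 2.65], [-2.85, 2.85]. Speed limits (rad/s): [2.79, 2.79, 3.14, 3.14, 3.14, 3.14].

INTERFACE

Orientations are given as a unit quaternion [x, y, z, w].
In Python, from rig import robot gives the robot as it stands. The module is installed in compiled form; this text tells all that it offers.
- The arm moves only by the tool play_rows, never from a script. Its argument "steps" is one flat list of numbers, 5 for each row, row after row: the opening, from -1 (shut) to 1 (fully open), then the shift along the tool's x, y, z as a fraction of full scale, then the turn about the tool's z as a fraction of full scale. In form: [claw, tx, ty, tz, twist, claw, tx, ty, tz, twist, ...]. A call has exactly 10 rows; each row shifts and turns the commanded pose from where the row before left it, along the tool's axes as they then stand; what a row does not reach is not made up. Full scale, the value 1, is 0.03 m for a shift and 0.1 rad for a turn. A row lasts 1/10 s, in which the tool goes at most 50 mm and 8.59 degrees, less where a joint would pass 70% of its speed; a pose out of reach is approached as far as the arm can. A call with a number of a shift or a turn outside -1 to 1 is refused whole. A call with a gripper value outside its range is refused whole. The fingers move at their own pace and stop on an object; "grip_force" is the grip in N (left out, the last holds). Time passes only in rows, so rows that do not move let the fingers close, or fill a call up. It gives the time, the measured TCP pose, the force, the opening and the grip force at its end, in the units of the state.
- robot.get_obs(): the state, without advancing time (a new reading comes with each control period).
- robot.camera(name): name is "scene" or "side" or "wrist"; returns a dict with "image" (384x512x3 uint8, red, green, blue), "mtx" (3x3 intrinsics, pixels), "rvec" (rotation vector, rad) and "tvec" (3), from world to camera coordinates, as OpenCV has them. Camera axes: x right, y down, z forward; pixel columns grow to the right and rows downward; lengths in m; the calibration is good to about 2 mm. The wrist camera is an equidistant fisheye: a pixel r from the principal point sees the ray r / f radians off the axis. A picture is of the moment at which its call begins. There is no depth.
- robot.hand_in(): hands the job in; it is judged then, once.
The state is a dict: "time": time; "q": joint angles; "joint_velocities": joint speeds; "joint_torque": joint torques, N m; "position": TCP position; "tool_rot": TCP orientation; "ft_force": force on the tool from outside, world axes, zero at the start; "moment": the same for the moment, N m; "grip_width": finger opening in m; "grip_force": force on a finger pad.
Only numpy, scipy, OpenCV 4.12 (cv2) and the standard library are available. Lean on these libraries where they do the work, as an engineer would, in place of code of your own. Each camera call takes 0.05 s, during which the arm holds its last target. There are 200 camera calls.

TASK

The brass blank lying at the back of the cutting guide is spoiled. Slide it along the guide, without lifting it out, and over the front edge of the bench so that it drops into the scrap tin below. Be gentle: never bear down hard on the blank or on the guide, and leave everything else on the bench where it is.

Things in the scene. Friction and masses are not known exactly. Their poses are not given: they have to be found in the camera images.
- guide: Smooth laminate deck 170 x 260 x 10 mm on rubber feet, fixed, jutting over the bench's front edge; top 14 to 34 mm above the bench, varying; sinks some 1 mm per 12 N pressed. Origin: on the deck's TOP face, middle of its FRONT edge, where things drop off. x: level, forward along the guide, away from the robot, over the drop; y left; z up. Deck: x -170 to 0, y -130 to 130 mm.
- channel (a point): Start of the guide's straight channel: on the deck, middle of the back fence's inner face, 145 mm behind the guide's origin; axes as the guide's. Fixed aluminium fences, 14 mm high: back fence (12 mm thick), and side fences with inner faces 33 mm left and right of the middle line (20 mm wide), running to the front edge. Only the front is open.
- blank: Loose brass plate 55 mm (x) by 60 mm (y) by 6 mm thick, 0.12 to 0.24 kg, flat in the channel 1 to 4 mm from the back fence and some 3 mm from the side fences: no room for fingers behind or beside it, so it cannot be gripped. Origin: centre of its underside. It tips off once its middle is past the front edge.
- blank_top (a point): Centre of the blank's top face, 6 mm above its origin. Shut fingertips pressed here drag the blank along: they hold it better than the smooth deck does; a press of 5 to 12 N will do. Over 18 N from the fingers marks the soft brass. Once it is some 45 mm forward, the shut fingertips also fit behind it.
- tin: Open steel scrap tin, fixed, 220 mm (x) by 210 mm (y) by 80 mm high, walls 3 mm, standing on the catch tray below the front edge of the guide; rim about 98 mm below the bench top. Origin: centre of its underside; its floor is 3 mm above that.
- ring_gauge: Bystander: steel ring, 26 mm across, 12 mm high, on the deck to the left of the channel. Origin: centre of its underside.
- file_block: Bystander: wooden sanding block 70 x 24 x 18 mm on the deck to the right of the channel. Origin: centre of its underside.
- flux_jar: Bystander: white jar 60 mm across, 85 mm high, on the bench to the right.
- dish: Bystander: shallow terracotta dish 90 mm across, 14 mm high, on the bench to the left.
- solder_block: Bystander: white soldering block 100 x 100 x 20 mm on the bench, behind and to the right of the guide.
- tweezers: Bystander: steel tweezers, 140 mm long, 5 mm high, on the bench, behind and to the left of the guide.
- mallet: Bystander: hammer lying on the left arm of the bench.

How it is judged:
On the way:
1. the blank has been slid at least 30 mm forward along the guide, still lying flat on the deck (x of blank in the frame of guide above -0.084 m and z of blank in the frame of guide between -0.006 and 0.006 m and angle between blank's own z axis and vertical below 0.15 rad), for 0.1 s.
At the end, for the whole second after the job is handed in: The blank lies at rest (slower than 20 mm/s) inside the scrap tin, its middle within the tin's walls and below its rim (less than 60 mm above the tin's underside) (x of blank in the frame of tin between -0.107 and 0.107 m and y of blank in the frame of tin between -0.102 and 0.102 m and z of blank in the frame of tin between 0 and 0.06 m and linear speed of blank below 0.02 m/s); the robot touches nothing.
It fails at once if the fingers bear on the blank with more than 18 N (contact force between the fingers and blank above 18 N).
It fails at once if the fingers bear on the guide with more than 25 N (contact force between the fingers and guide above 25 N).
It fails at once if the blank is lifted more than 20 mm above the deck (z of blank in the frame of guide above 0.02 m).
It fails at once if a bystander is displaced by more than 25 mm (distance of any of ring_gauge, file_block, flux_jar, dish, solder_block, tweezers, mallet from where it was at the start of the episode above 0.025 m).
It also fails if it takes over 43 s, if anything falls off the work surface, if the arm or the gripper's body presses on something with over 40 N, if the wrist force passes 120 N, or if a joint passes its speed limit or range.

## Working session

There is one attempt and no reset: what is moved stays moved. The work goes in short steps, Python scripts to look and compute and a tool call to move; the robot and the scene stay as the last step left them, time stands still between calls to the robot, and variables do not carry over. Pictures are saved under pics/ and viewed, at most 10 in all, crops included, and the job is handed in when it is done.

Besides the shell and the picture viewer there is one more tool, called after "Call:" as name(argument=value, ...) on one line, values as JSON. play_rows: Moves the arm, as the interface text tells. Shift numbers are shares of 0.03 m and turn numbers shares of 0.1 rad, none past 1 either way. Its arguments: {"type":"object","properties":{"steps":{"type":"array"},"grip_force":{"type":"number"}},"required":["steps"]}

```bash
mkdir -p pics; cat > h.py <<'E'
import numpy as np, cv2
from rig import robot
from scipy.spatial.transform import Rotation as R
def snap(n,f):
    c=robot.camera(n); cv2.imwrite('pics/'+f,c['image'][:,:,::-1]); np.savez('pics/'+f[:-4]+'.npz',m=c['mtx'],r=c['rvec'],t=c['tvec']); return c
def hit(f,px,z):
    c=np.load('pics/'+f+'.npz'); Rm=cv2.Rodrigues(c['r'])[0]; o=-Rm.T@c['t'].ravel()
    out=[]
    for (u,v) in px:
        d=Rm.T@(np.linalg.inv(c['m'])@[u,v,1]); out.append(o+d*(z-o[2])/d[2])
    return np.array(out)
def proj(f,P):
    c=np.load('pics/'+f+'.npz'); return cv2.projectPoints(np.array(P,float),c['r'],c['t'],c['m'],None)[0][:,0]
E
python3 - <<'E'
from h import *
a=snap('scene','s0.png');b=snap('side','d0.png')
for c in (a,b):
    Rm=cv2.Rodrigues(np.array(c['rvec'],float))[0];print(c['mtx'].tolist(),-Rm.T@np.ravel(c['tvec']),Rm[2])
o=robot.get_obs();print(o['time'],o['position'],o['tool_rot'],o['ft_force'],o['grip_width'])
im=np.vstack([a['image'],b['image']])[:,:,::-1]
cv2.imwrite('pics/both.png',cv2.resize(im,(400,600),interpolation=cv2.INTER_AREA))
E
```

```text
[[347.8822314479186, 0.0, 252.65376373837069], [0.0, 347.8822314479186, 193.61695211639804], [0.0, 0.0, 1.0]] [1.01660417 0.17844413 0.87300526] [-0.50737755 -0.1399453  -0.85028426]
[[424.28782610606714, 0.0, 254.83564641499942], [0.0, 424.28782610606714, 191.42589453060572], [0.0, 0.0, 1.0]] [0.25579272 1.07026199 0.61134337] [ 0.17617678 -0.84084567 -0.51180104]
0.1 [ 0.23332238 -0.57910997  0.22167546] [ 9.81735981e-01  1.90245949e-01 -2.99796722e-05 -9.70823602e-04] [-0.05498125 -0.18970635  0.31685092] 0.08712936476424923
```

View pics/s0.png

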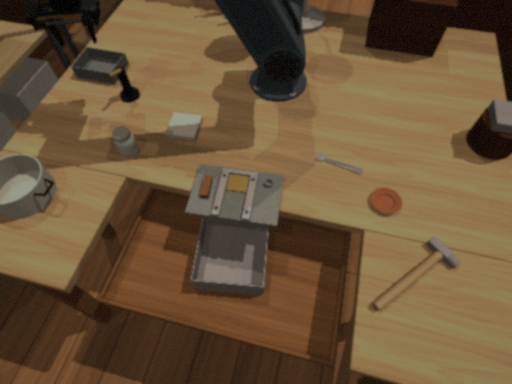

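View pics/d0.png

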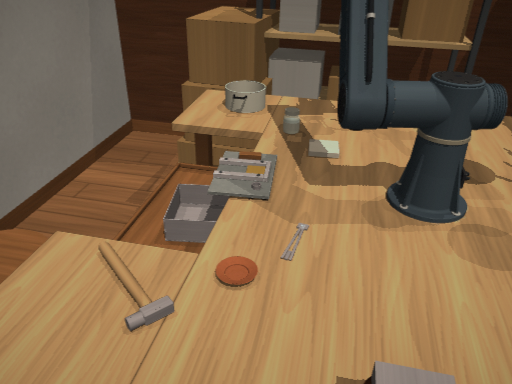

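The scene view shows the guide around (235,195), with the blank at about (237,183), the file block at (205,187) and the ring at (267,183). The tin is at about (231,258). In the side view the guide is around (245,175). I'll enlarge both.

```bash
python3 - <<'E'
from h import *
for f,(x,y,w,h),s in (('s0',(180,158,110,72),7),('d0',(202,145,84,60),9)):
    i=cv2.resize(cv2.imread(f'pics/{f}.png')[y:y+h,x:x+w],None,fx=s,fy=s,interpolation=cv2.INTER_CUBIC)
    i=cv2.convertScaleAbs(i,alpha=1.3)
    for k in range(0,w,10): cv2.putText(i,str(x+k),(k*s,10),0,.35,(0,255,255));cv2.line(i,(k*s,12),(k*s,18),(0,255,255))
    for k in range(0,h,10): cv2.putText(i,str(y+k),(0,k*s+4),0,.35,(0,255,255))
    cv2.imwrite(f'pics/{f}c.png',i)
E
```

```text
(no output)
```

View pics/s0c.png

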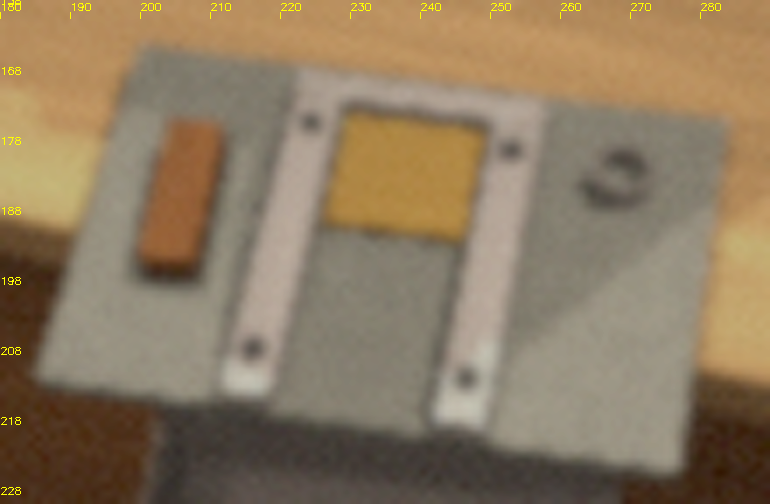

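View pics/d0c.png

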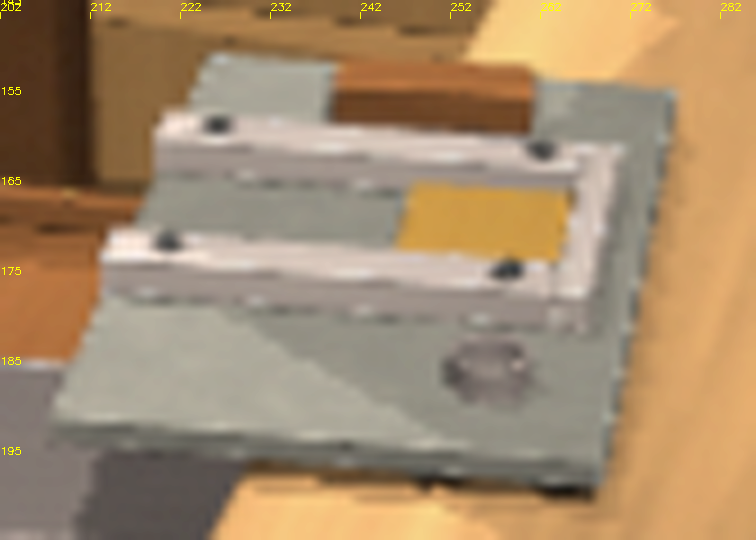

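```bash
python3 - <<'E'
from h import *
from scipy.optimize import least_squares
L=np.array([[-.17,-.13,0],[-.17,.13,0],[0,.13,0],[0,-.13,0]])
S=np.array([[143,47],[728,122],[682,472],[36,378]])/7-.43+[180,158]
D=np.array([[675,92],[597,487],[55,412],[207,57]])/9-.44+[202,145]
def W(p,L): return L@R.from_euler('z',p[3]).as_matrix().T+p[:3]
def res(p,cams): return np.concatenate([(proj(f,W(p,L))-q).ravel() for f,q in cams])
for cams in ([('s0',S),('d0',D)],[('s0',S)],[('d0',D)]):
    r=least_squares(res,[.6,0,.02,0],args=(cams,));print(r.x.round(4),r.fun.round(1))
    if len(cams)==2:p=r.x
np.save('guide.npy',p)
B=np.array([[343,112],[485,122],[460,240],[325,222]])/7-.43+[180,158]
h=hit('s0',B,p[2]+.006); print(((h-p[:3])@R.from_euler('z',p[3]).as_matrix()).round(4))
q=robot.get_obs();print(R.from_quat(q['tool_rot']).as_matrix().round(3))
print('blank top world',W(p,np.array([[-.1155,0,.006],[0,0,0]])))
E
```

```text
[ 0.5992 -0.0028  0.0163  0.0874] [-0.4 -0.5  0.5 -0.1 -0.4  0.2  0.1  0.2  0.3  0.3  0.7 -1.7 -1.1  1.4
  0.2  0.3]
[ 0.5972 -0.0032  0.0127  0.0897] [-0.3 -0.3  0.3 -0.1 -0.4  0.1  0.4  0.3]
[ 0.6013 -0.0119  0.0115  0.0845] [ 0.2  0.5  0.4 -1.9 -0.9  1.2  0.4  0.5]
[[-0.1442 -0.0337  0.006 ]
 [-0.1487  0.0269  0.006 ]
 [-0.0888  0.0269  0.006 ]
 [-0.0885 -0.0299  0.006 ]]
[[ 0.928  0.374 -0.   ]
 [ 0.374 -0.928  0.002]
 [ 0.    -0.002 -1.   ]]
blank top world [[ 0.4841616  -0.01285027  0.02229246]
 [ 0.59922089 -0.00277009  0.01629246]]
```

Call:
play_rows(steps=[-1,0,0,0,0.98,-1,0,0,0,0.98,-1,0,0,0,1,-1,0.5,-0.9,0,0,-1,0.5,-0.9,0,0,-1,0.5,-0.9,0,0,-1,0.5,-0.9,0,0,-1,0.5,-0.9,0,0,-1,0.5,-0.9,0,0,-1,0.5,-0.9,0,0], grip_force=10)

```text
time: 1.1
position: [0.3219, -0.3809, 0.2222]
tool_rot: [0.999, 0.043, -0.0, -0.0]
ft_force: [-0.2, 0.3, 0.4]
grip_width: 0.0149
grip_force: 0.0
```

Call:
play_rows(steps=[-1,0.5,-0.9,0,0,-1,0.5,-0.9,0,0,-1,0.5,-0.9,0,0,-1,0.5,-0.9,0,0,-1,0.5,-0.9,0,0,-1,0.5,-0.9,0,0,-1,0.5,-0.9,0,0,-1,0.5,-0.9,0,0,-1,0.5,-0.9,0,0,-1,0.5,-0.9,0,0])

```text
time: 2.1
position: [0.4478, -0.099, 0.2223]
tool_rot: [0.999, 0.043, -0.0, -0.0]
ft_force: [-0.7, -0.4, -0.2]
grip_width: 0.0005
grip_force: 0.0
```

Call:
play_rows(steps=[-1,0.5,-0.9,0,0,-1,0.5,-0.9,0,0,-1,0.5,-0.9,0,0,-1,0,0,0.8,0,-1,0,0,0.8,0,-1,0,0,0.8,0,-1,0,0,0.8,0,-1,0,0,0.8,0,-1,0,0,0,0,-1,0,0,0,0])

```text
time: 3.1
position: [0.4853, -0.0157, 0.1024]
tool_rot: [0.999, 0.043, -0.001, -0.0]
ft_force: [0.1, 0.8, 0.9]
grip_width: 0.0003
grip_force: 0.0
```

```bash
python3 - <<'E'
from h import *
c=snap('wrist','w0.png');o=robot.get_obs();print(o['time'],o['position'],R.from_quat(o['tool_rot']).as_matrix().round(3),o['ft_force'],o['grip_width'])
print(c['mtx'])
p=np.load('guide.npy');print((np.array(o['position'])-p[:3])@R.from_euler('z',p[3]).as_matrix())
snap('scene','s1.png')
E
```

```text
3.15 [ 0.48603022 -0.01586907  0.10310275] [[ 0.996  0.087  0.001]
 [ 0.087 -0.996 -0.   ]
 [ 0.001  0.    -1.   ]] [ 0.08074021  0.10674943 -0.17875115] 0.0006829289220805327
[[297.31863964   0.         253.47348751]
 [  0.         297.31863964 191.51756683]
 [  0.           0.           1.        ]]
[-0.11390198 -0.00317036  0.08681029]
```

View pics/w0.png

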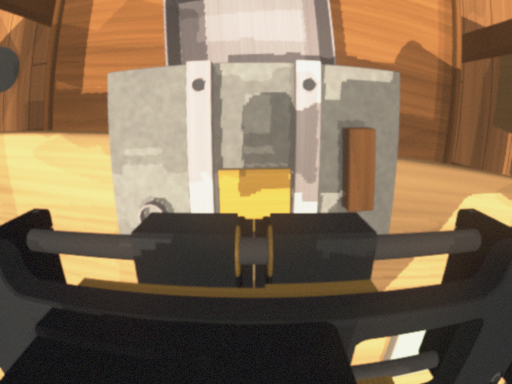

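The wrist view shows the deck's front corners at (109,74) and (400,73), and the blank's front corners at (219,170) and (291,171). The shut fingers are at about (254,250), and the tin is ahead of the deck. I'll check this against the fit.

```bash
cat >> h.py <<'E'
def fhit(f,px,z):
    c=np.load('pics/'+f+'.npz'); Rm=cv2.Rodrigues(c['r'])[0]; o=-Rm.T@c['t'].ravel(); m=c['m']; out=[]
    for u,v in px:
        a=(np.array([u,v])-m[:2,2])/m[0,0]; t=np.hypot(*a); d=Rm.T@np.r_[a/t*np.sin(t),np.cos(t)]
        out.append(o+d*(z-o[2])/d[2])
    return np.array(out)
E
python3 - <<'E'
from h import *
p=np.load('guide.npy');M=R.from_euler('z',p[3]).as_matrix()
for z in (.014,.018,.022,.026,.03,.034):
    a=fhit('w0',[(109,74),(400,73)],z); b=fhit('w0',[(219,170),(291,171)],z+.006)
    print(z,np.linalg.norm(a[0]-a[1]).round(4),np.linalg.norm(b[0]-b[1]).round(4),((a-p[:3])@M)[:,:2].round(4).tolist(),((b-p[:3])@M)[:,:2].round(4).tolist(), np.arctan2(*(a[1]-a[0])[:2]).round(4))
E
```

```text
0.014 0.2631 0.0606 [[-0.0014, 0.1277], [-0.0002, -0.1354]] [[-0.0907, 0.0262], [-0.0915, -0.0344]] 3.0497
0.018 0.2589 0.0596 [[-0.0021, 0.1256], [-0.001, -0.1333]] [[-0.09, 0.0257], [-0.0908, -0.0339]] 3.0497
0.022 0.2547 0.0587 [[-0.0029, 0.1235], [-0.0017, -0.1312]] [[-0.0893, 0.0253], [-0.0901, -0.0334]] 3.0497
0.026 0.2505 0.0577 [[-0.0036, 0.1215], [-0.0025, -0.1291]] [[-0.0886, 0.0248], [-0.0894, -0.0329]] 3.0497
0.03 0.2463 0.0567 [[-0.0043, 0.1194], [-0.0032, -0.127]] [[-0.0879, 0.0243], [-0.0886, -0.0324]] 3.0497
0.034 0.2422 0.0557 [[-0.005, 0.1173], [-0.0039, -0.1248]] [[-0.0871, 0.0238], [-0.0879, -0.0318]] 3.0497
```

Call:
play_rows(steps=[-1,-0.26,0,0,0,-1,0,0,0.8,0,-1,0,0,0.8,0,-1,0,0,0.8,0,-1,0,0,0.05,0,-1,0,0,0.05,0,-1,0,0,0,0,-1,0,0,0,0,-1,0,0,0,0,-1,0,0,0,0])

```text
time: 4.2
position: [0.4781, -0.0165, 0.0282]
tool_rot: [0.999, 0.043, 0.001, 0.0]
ft_force: [-0.3, 1.3, -1.4]
grip_width: 0.0005
grip_force: 0.0
```

Call:
play_rows(steps=[-1,0,0,0.02,0,-1,0,0,0.02,0,-1,0,0,0.02,0,-1,0,0,0.02,0,-1,0,0,0.02,0,-1,0,0,0,0,-1,0,0,0,0,-1,0,0,0,0,-1,0,0,0,0,-1,0,0,0,0])

```text
time: 5.2
position: [0.4778, -0.0164, 0.0246]
tool_rot: [0.999, 0.043, 0.0, 0.0]
ft_force: [0.2, -0.5, 0.9]
grip_width: 0.0004
grip_force: 0.0
```

Call:
play_rows(steps=[-1,0,0,0.01,0,-1,0,0,0.01,0,-1,0,0,0.01,0,-1,0,0,0.01,0,-1,0,0,0,0,-1,0,0,0,0,-1,0,0,0,0,-1,0,0,0,0,-1,0,0,0,0,-1,0,0,0,0])

```text
time: 6.2
position: [0.4778, -0.0165, 0.0238]
tool_rot: [0.999, 0.043, 0.0, 0.0]
ft_force: [-0.4, 0.5, 6.1]
grip_width: 0.0007
grip_force: 2.9
```

Call:
play_rows(steps=[-1,0,0,0.01,0,-1,0,0,0,0,-1,0.05,0,0,0,-1,0.1,0,0,0,-1,0.1,0,0,0,-1,0.1,0,0,0,-1,0.1,0,0,0,-1,0,0,0,0,-1,0,0,0,0,-1,0,0,0,0])

```text
time: 7.2
position: [0.4906, -0.0151, 0.0236]
tool_rot: [0.999, 0.043, -0.0, -0.0]
ft_force: [-1.6, 0.2, 8.4]
grip_width: 0.0006
grip_force: 3.9
```

```bash
python3 - <<'E'
from h import *
snap('wrist','w1.png'); o=robot.get_obs(); print(o['ft_force'],o['position'])
a,b=[cv2.imread(f'pics/{f}.png')[50:240,150:350] for f in ('w0','w1')]
cv2.imwrite('pics/w1c.png',cv2.resize(b,None,fx=3,fy=3,interpolation=cv2.INTER_CUBIC))
E
```

```text
[-2.30943905  0.47995884  7.84362947] [ 0.4906232  -0.01504924  0.02362379]
```

View pics/w1c.png

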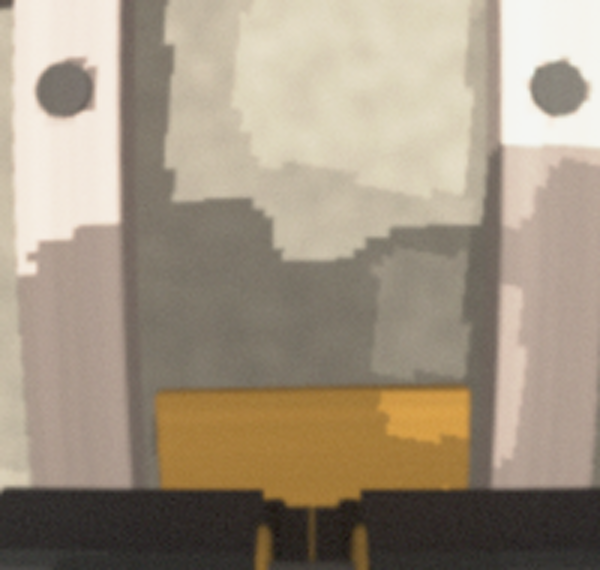

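The blank's front edge is now at row 179, columns 202 to 307, still square in the channel. I'll check that it moved with the fingers.

```bash
python3 - <<'E'
from h import *
p=np.load('guide.npy');M=R.from_euler('z',p[3]).as_matrix()
o=robot.get_obs()
print(((fhit('w1',[(202,180),(306.5,179)],.0235)-p[:3])@M).round(4),((np.array(o['position'])-p[:3])@M).round(4))
E
```

```text
[[-0.0764  0.0265  0.0072]
 [-0.0758 -0.0327  0.0072]] [-0.1093 -0.0028  0.0073]
```

Call:
play_rows(steps=[-1,0.1,0,0,0,-1,0.1,0,0,0,-1,0.1,0,0,0,-1,0.1,0,0,0,-1,0.1,0,0,0,-1,0.1,0,0,0,-1,0.1,0,0,0,-1,0,0,0,0,-1,0,0,0,0,-1,0,0,0,0])

```text
time: 8.25
position: [0.5117, -0.0133, 0.0237]
tool_rot: [0.999, 0.043, -0.0, -0.0]
ft_force: [-2.4, 0.4, 7.7]
grip_width: 0.0002
grip_force: 3.8
```

Call:
play_rows(steps=[-1,0.1,0,0,0,-1,0.1,0,0,0,-1,0.1,0,0,0,-1,0.1,0,0,0,-1,0.1,0,0,0,-1,0.1,0,0,0,-1,0.1,0,0,0,-1,0,0,0,0,-1,0,0,0,0,-1,0,0,0,0])

```text
time: 9.25
position: [0.5327, -0.0115, 0.0237]
tool_rot: [0.999, 0.043, -0.0, -0.0]
ft_force: [-1.6, 0.1, 7.3]
grip_width: 0.001
grip_force: 3.6
```

```bash
python3 - <<'E'
from h import *
snap('wrist','w2.png'); o=robot.get_obs(); print(o['ft_force'],o['position'])
b=cv2.imread('pics/w2.png')[40:240,150:350]
cv2.imwrite('pics/w2c.png',cv2.resize(b,None,fx=3,fy=3,interpolation=cv2.INTER_CUBIC))
p=np.load('guide.npy');M=R.from_euler('z',p[3]).as_matrix()
print(((np.array(o['position'])-p[:3])@M).round(4))
E
```

```text
[-1.93180887  0.15402328  7.35294262] [ 0.53267983 -0.01149475  0.02368462]
[-0.067  -0.0029  0.0074]
```

View pics/w2c.png

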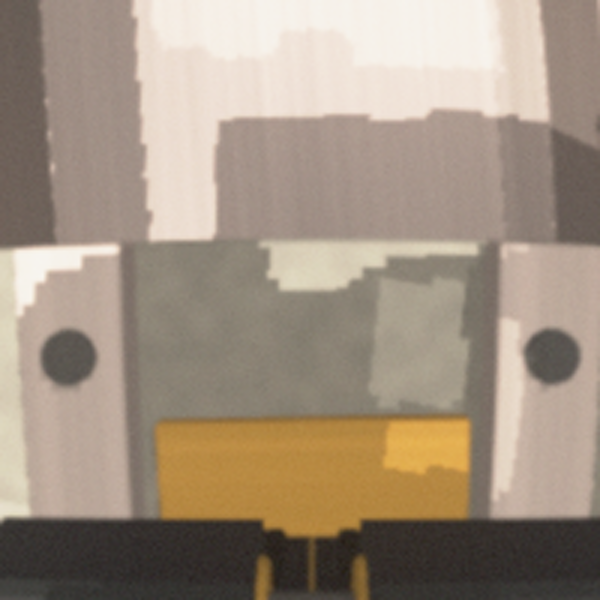

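The blank's front edge is at row 180 again, so it is tracking the fingers. It has moved about 56 mm and is square, with roughly 57 mm free behind it. I'll lift and set the fingers down behind it.

Call:
play_rows(steps=[-1,0,0,-0.2,0,-1,0,0,-0.6,0,-1,-0.8,0,0,0,-1,-0.8,0,0,0,-1,0,0,0,0,-1,0,0,0.4,0,-1,0,0,0.3,0,-1,0,0,0.1,0,-1,0,0,0,0,-1,0,0,0,0])

```text
time: 10.3
position: [0.4856, -0.0158, 0.0226]
tool_rot: [0.999, 0.043, -0.0, -0.0]
ft_force: [0.1, -0.1, -0.1]
grip_width: 0.0004
grip_force: 0.0
```

Call:
play_rows(steps=[-1,0,0,0.04,0,-1,0,0,0.03,0,-1,0,0,0,0,-1,0.2,0,0,0,-1,0.2,0,0,0,-1,0.1,0,0,0,-1,0.1,0,0,0,-1,0.1,0,0,0,-1,0.1,0,0,0,-1,0.1,0,0,0])

```text
time: 11.3
position: [0.5122, -0.0134, 0.0209]
tool_rot: [0.999, 0.043, -0.0, -0.0]
ft_force: [-0.6, 0.3, -0.5]
grip_width: 0.0006
grip_force: 0.3
```

Call:
play_rows(steps=[-1,0.1,0,0,0,-1,0.1,0,0,0,-1,0.1,0,0,0,-1,0.1,0,0,0,-1,0.1,0,0,0,-1,0.1,0,0,0,-1,0.1,0,0,0,-1,0.1,0,0,0,-1,0.1,0,0,0,-1,0.1,0,0,0])

```text
time: 12.3
position: [0.5422, -0.0108, 0.0209]
tool_rot: [0.999, 0.043, -0.0, -0.0]
ft_force: [-1.4, -0.1, -0.1]
grip_width: 0.0006
grip_force: 0.3
```

Call:
play_rows(steps=[-1,0.15,0,0,0,-1,0.2,0,0,0,-1,0.2,0,0,0,-1,0.2,0,0,0,-1,0.2,0,0,0,-1,0.2,0,0,0,-1,0.2,0,0,0,-1,0,0,0,0,-1,0,0,0,0,-1,0,0,0,0])

```text
time: 13.3
position: [0.5819, -0.0072, 0.0208]
tool_rot: [0.999, 0.043, -0.0, -0.0]
ft_force: [-0.0, -0.1, -0.5]
grip_width: 0.0003
grip_force: 0.0
```

Call:
play_rows(steps=[-1,0,0,-0.5,0,-1,0,0,-1,0,-1,0,0,-1,0,-1,-0.5,0,-1,0,-1,-1,0,-1,0,-1,-1,0,-0.5,0,-1,0,0,0,0,-1,0,0,0,0,-1,0,0,0,0,-1,0,0,0,0])

```text
time: 14.3
position: [0.5085, -0.0139, 0.1705]
tool_rot: [0.999, 0.043, 0.0, -0.0]
ft_force: [-0.3, 0.0, -0.6]
grip_width: 0.0006
grip_force: 0.0
```

```bash
python3 - <<'E'
from h import *
snap('scene','s3.png');snap('side','d3.png');snap('wrist','w3.png')
a=cv2.resize(cv2.imread('pics/s3.png')[150:310,160:310],(600,600)[:1]*2)
b=cv2.imread('pics/w3.png')
i=np.hstack([cv2.resize(a,(390,416)),cv2.resize(b,(400,300),interpolation=cv2.INTER_AREA)[0:300] if 0 else cv2.copyMakeBorder(cv2.resize(b,(400,300)),0,116,0,0,0)])
cv2.imwrite('pics/f3.png',i)
E
```

```text
(no output)
```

View pics/f3.png

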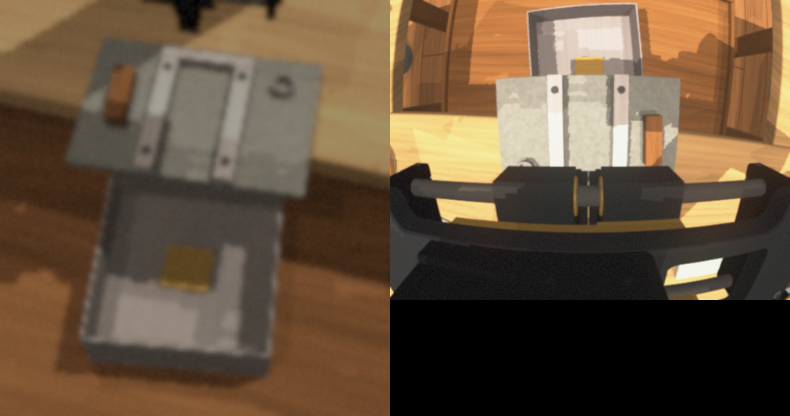

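The blank lies flat inside the tin (crop (187,268)), the channel is empty, and the ring and file block are undisturbed. The arm is clear of everything.

```bash
python3 -c "
from rig import robot
print(robot.hand_in())"
```

```text
the job is handed in; nothing more can be done
None
```

The blank was slid along the guide and pushed over the front edge, and the last pictures show it lying flat in the scrap tin; the job is handed in, but `hand_in()` returned no verdict.

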